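# Stack lamp-base rings on a swing-head press fixture

## Task

Take the swing head of the press fixture from under the press to its loading station, a quarter turn anticlockwise seen from above (two index holes on, passing the middle one): lift the black knob of the sprung plunger, swing, and let the plunger drop home in the hole. Lift the steel weight off the post, stand it on the bench, and thread every wooden ring on the bench fully down the post, widest at the bottom and each next one smaller, then put the weight back on the post on top of them. Then lift the plunger again, swing the loaded head back under the press, let the plunger drop home and leave the mallet and the plane where they are.

Things in the scene. Friction and masses are not known exactly. Their poses are not given: they have to be found in the camera images.
- fixture: the press fixture, fixed on the bench; origin on the bench under the pivot axis. Grey round index plate 280 mm across, 20 mm high. The press stands on its own +y side: column 174 mm from the axis (28 mm thick, 195 mm high), its bracket and round pad reach in over the plate; pad underside 149 mm above the bench, tommy bar at 241 mm, both 100 mm along +y from the axis.
- axis (a point): vertical pivot axis of the swing head, at the level of the head's top (36 mm above the bench); axes fixed, parallel to the fixture's. Three steel-bushed holes in the index plate, 100 mm from the axis: towards -y (press station), midway (spare) and towards +x (loading station); the plunger's pin drops into them.
- head (a joint): angle of the swing head, rad, grows anticlockwise seen from above: 0 = post under the press, 0.785 = spare middle hole, 1.571 = loading station. Turns from -0.45 to 2.0 when the plunger is lifted, with light friction (about 0.15 N m), and stays where it is left.
- plunger (a joint): lift of the sprung plunger, m: 0 = home in an index hole (locks the head), about 0.010 = riding on the plate between holes, 0.020 = upper stop. Pin 10 mm thick with round tip, hole 13 mm; spring and weight pull it down with about 6 N at home, 9 N fully lifted; lift at least 12 mm to swing freely. Let go, it drops by itself if over a hole.
- knob (a point): grip point of the plunger's black round knob, 34 mm diameter, 34 mm high: this point is on its axis 20 mm above its underside and 14 mm below its top; 76 mm above the bench with the plunger home. It sits on the head 100 mm from the axis, across it from the post, turns with the head, and rises with the plunger. Below the knob a 26 mm wide steel guide stands 14 mm high on the head.
- post_foot (a point): centre of the foot of the steel post, on the flat top of the swing head (36 mm above the bench) where the lowest ring rests, 100 mm from the axis; z up along the post. The post is 22 mm thick and 68 mm high, top edge bevelled 3 mm; the blue head is round there, 72 mm across. It turns with the head.
- ring68: loose plain wooden ring lying flat on the bench, 68 mm outside diameter, 26 mm bore, 15 mm thick, about 33 g; origin at the centre of its underside, z up. May be absent (None).
- ring60: loose plain wooden ring lying flat on the bench, 60 mm outside diameter, 26 mm bore, 15 mm thick, about 27 g; origin at the centre of its underside, z up. May be absent (None).
- ring52: loose plain wooden ring lying flat on the bench, 52 mm outside diameter, 26 mm bore, 15 mm thick, about 21 g; origin at the centre of its underside, z up. May be absent (None).
- ring44: loose plain wooden ring lying flat on the bench, 44 mm outside diameter, 26 mm bore, 15 mm thick, about 16 g; origin at the centre of its underside, z up. May be absent (None).
- weight: loose steel pressing weight, 450 g (may vary), at the start on the post under the press: flange 64 mm diameter and 12 mm high below, neck 40 mm diameter and 28 mm high above (40 mm in all), bore 26 mm right through; origin at the centre of its underside, z up.
- mallet: wooden mallet lying beyond the rings, head 60 mm thick and 110 mm wide, handle 200 mm; a bystander
- plane: blue block plane, 160 by 50 mm, 60 mm high, at the far edge; a bystander
Not all that is in view belongs to the job. Leave any red or yellow look-alike of the ring44 alone.

How it is judged (in metres and radians):
On the way, in this order (a step that is already met when the one before it is completed fails the run):
1. the swing head stands at the loading station with the plunger dropped home (value of joint head between 1.5208 and 1.6208 rad and value of joint plunger below 0.003 m), for 0.2 s.
2. the weight stands on the bench, let go (height (world z) of weight below 0.006 m and angle between weight's own z axis and vertical below 0.07 rad and contact force between the fingers and weight below 0.1 N), for 0.2 s.
3. at the loading station, plunger home, all rings are on the post, widest lowest, fully down, with the weight on top (all of step 1 and horizontal distance between each of ring68, ring60, ring52, ring44 and post_foot below 0.005 m and angle between each of ring68, ring60, ring52, ring44, weight's own z axis and vertical below 0.07 rad and z of ring68 in the frame of post_foot between -0.004 and 0.004 m and linear speed of each of ring68, ring60, ring52, ring44, weight below 0.05 m/s and z of each of ring60, ring52, ring44, weight in the frame of ring68 above 0.011 m and z of ring60 in the frame of post_foot between -0.004 and 0.019 m and z of each of ring52, ring44, weight in the frame of ring60 above 0.011 m and z of ring52 in the frame of post_foot between -0.004 and 0.034 m and z of each of ring44, weight in the frame of ring52 above 0.011 m and z of ring44 in the frame of post_foot between -0.004 and 0.049 m and z of weight in the frame of ring44 above 0.011 m and horizontal distance between weight and post_foot below 0.006 m and z of weight in the frame of post_foot below 0.064 m), for 0.2 s.
At the end, for the whole second after the job is handed in: Head at rest at the press station (0 within 0.05 rad), plunger home (3 mm); every ring present on the post (within 5 mm of its axis), level (0.07 rad), fully down, narrower above wider; the weight on top of them (6 mm of the axis, level); all at rest (value of joint head between -0.05 and 0.05 rad and value of joint plunger below 0.003 m and horizontal distance between each of ring68, ring60, ring52, ring44 and post_foot below 0.005 m and angle between each of ring68, ring60, ring52, ring44, weight's own z axis and vertical below 0.07 rad and z of ring68 in the frame of post_foot between -0.004 and 0.004 m and linear speed of each of ring68, ring60, ring52, ring44, weight below 0.05 m/s and z of each of ring60, ring52, ring44, weight in the frame of ring68 above 0.011 m and z of ring60 in the frame of post_foot between -0.004 and 0.019 m and z of each of ring52, ring44, weight in the frame of ring60 above 0.011 m and z of ring52 in the frame of post_foot between -0.004 and 0.034 m and z of each of ring44, weight in the frame of ring52 above 0.011 m and z of ring44 in the frame of post_foot between -0.004 and 0.049 m and z of weight in the frame of ring44 above 0.011 m and horizontal distance between weight and post_foot below 0.006 m and z of weight in the frame of post_foot below 0.064 m and velocity of joint head between -0.05 and 0.05 rad/s); the robot touches nothing.
It fails at once if the mallet is displaced by more than 30 mm (distance of mallet from where it was at the start of the episode above 0.03 m).
It fails at once if the plane is displaced by more than 30 mm (distance of plane from where it was at the start of the episode above 0.03 m).
Of ring68, ring60, ring52, ring44 only 2 to 4 are there at a start; the rules pass over those that are not, and their reading is None.
At some moment in a run one of ring68, ring60, ring52, ring44, weight may be knocked a few centimetres aside while the robot is not near it.
It also fails if it takes over 210 s, if anything falls off the work surface, if the arm or the gripper's body presses on something with over 40 N, if the wrist force passes 120 N, or if a joint passes its speed limit or range.

## Robot

A 7-joint arm with a two-finger parallel gripper is mounted at the origin on the work surface. World frame = base frame: x ahead of the robot, y to its left, z up, the work surface at z = 0. Lengths are in mm, angles in rad, forces in N, time in s.
With the tool pointing down it reaches from about 425 to 875 mm from the base axis. Payload 8.4 kg.
Tool frame: the origin (TCP) lies on the centre line of the jaws, within the pads' length; the fingertips stand 8 mm ahead of it and the grasp point (between the pads) lies 11 mm behind it; z points along the fingers, y is the line along which they close (so a half turn about z gives the same grasp; the last joint's range is limited). The gripper opens to 87 mm and grips with 3 to 60 N. Pads are 19 mm wide; open, the fingers measure 117 mm over their backs; the gripper's body (75 mm by 190 mm) begins 51 mm behind the grasp point.
Start: joints at [1.163, 0.333, 0.04, 1.465, -0.013, 1.343, -0.059], TCP at [197.523, -619.232, 230.546] pointing down, gripper open.
Joint ranges: [-2.58, 2.58], [-0.38, 2.09], [-1.3, 1.39], [0.25, 2.4], [-1.5, 4.64], [0.08, 2.09], [-2.65, 2.65]. Speed limits (rad/s): [2.22, 2.22, 2.79, 2.79, 3.14, 3.14, 3.14].

## Interface

Orientations are given as a rotation vector (axis times angle).
In Python, from workcell import * gives the robot as it stands. The module is installed in compiled form; this text tells all that it offers.
- The arm moves only by the tool send_rows, never from a script. Its argument "deltas" is one flat list of numbers, 5 for each row, row after row: the shift along the world's x, y, z in units of 0.04 m (1.0 is 0.04 m), then the turn about the world's z in units of 90 degrees (1.0 is 90 degrees), then the finger opening in mm, from 0 to 87. In form: [tx, ty, tz, turn, fingers, tx, ty, tz, turn, fingers, ...]. A call has 1 to 12 rows; each row shifts and turns the commanded pose from where the row before left it; what a row does not reach is not made up. A row lasts 1/12 s, in which the tool goes at most 41.7 mm and 7.16 degrees, less where a joint would pass 70% of its speed; a pose out of reach is approached as far as the arm can. A call with a number of a shift or a turn outside -1 to 1 is refused whole. A call with a gripper value outside its range is refused whole. The fingers move at their own pace and stop on an object; the grip force is fixed at half the most. Time passes only in rows, so rows that do not move let the fingers close. It gives the time, the measured TCP pose, the force, the opening and the grip force at its end, in the units of the state.
- sense(): the state, without advancing time (a new reading comes with each control period).
- grab_frame(name): name is "side" or "top" or "wrist"; returns a dict with "image" (420x560x3 uint8, red, green, blue), "depth" (420x560 float32, mm along the optical axis (not along the pixel's ray), 0 where there is no reading), "mtx" (3x3 intrinsics, pixels), "k1" (the pictures are not rectified: a ray, as slopes to the right and down, at radius r is drawn at 1 + k1 r^2 times it, then the intrinsics apply), "extrinsics" (4x4, takes a point from world to camera coordinates). Camera axes: x right, y up, looking along -z (the intrinsics and any distortion apply to the point x, -y, -z); pixel columns grow to the right and rows downward; lengths in mm; the calibration is good to about 2 mm. A picture is of the moment at which its call begins.
- sign_off(): hands the job in; it is judged then, once.
The state is a dict: "time_s": time; "joint_positions": joint angles; "qd": joint speeds; "effort": joint torques, N m; "ee_pos": TCP position; "tcp_rot": TCP orientation; "contact_force": force on the tool from outside, world axes, zero at the start; "torque": the same for the moment, N m; "finger_gap": finger opening in mm; "gripper_force": force on a finger pad.
Only numpy, scipy, OpenCV 4.12 (cv2) and the standard library are available. Lean on these libraries where they do the work, as an engineer would, in place of code of your own. Each camera call takes 0.05 s, during which the arm holds its last target. There are 200 camera calls.

## Working session

There is one attempt and no reset: what is moved stays moved. The work goes in short steps, Python scripts to look and compute and a tool call to move; the robot and the scene stay as the last step left them, time stands still between calls to the robot, and variables do not carry over. Pictures are saved under pics/ and viewed, at most 14 in all, crops included, and the job is handed in when it is done.

Besides the shell and the picture viewer there is one more tool, called after "Request:" by a JSON object that holds its "fn" and its "kwargs", one argument or row to a line. send_rows: Moves the arm, as the interface text tells. Its arguments: {"type":"object","properties":{"deltas":{"type":"array"}},"required":["deltas"]}

```bash
mkdir -p pics
cat > h.py <<'E'
from workcell import *
import numpy as np, cv2
def save(n,f): cv2.imwrite(f'pics/{n}.png', cv2.cvtColor(f['image'],cv2.COLOR_RGB2BGR))
def ray(f,u,v):
    K=f['mtx'];x=(u-K[0,2])/K[0,0];y=(v-K[1,2])/K[1,1];a,b=x,y
    for _ in range(20):
        s=1+f['k1']*(a*a+b*b);a,b=x/s,y/s
    E=np.array(f['extrinsics']);R=E[:3,:3];c=-R.T@E[:3,3]
    return c,R.T@np.array([a,-b,-1.])
def onz(f,u,v,z):
    c,d=ray(f,u,v);return c+d*(z-c[2])/d[2]
def pt(f,u,v):
    c,d=ray(f,u,v);return c+d*f['depth'][int(round(v)),int(round(u))]
def proj(f,P):
    E=np.array(f['extrinsics']);p=E[:3,:3]@np.array(P,float)+E[:3,3]
    a,b=p[0]/-p[2],-p[1]/-p[2];s=1+f['k1']*(a*a+b*b);K=f['mtx']
    return K[0,0]*a*s+K[0,2],K[1,1]*b*s+K[1,2]
E
python3 - <<'E'
from h import *
for n in ("top","side"):
    f=grab_frame(n);save(n+'0',f);print(n,f['mtx'],f['k1'],np.round(f['extrinsics'],3))
s=sense();print(s)
E
```

```text
top [[431.34068929   0.         287.0849271 ]
 [  0.         431.34068929 204.71470966]
 [  0.           0.           1.        ]] -0.1304545566247014 [[ 2.500000e-02 -1.000000e+00 -3.000000e-03 -7.592400e+01]
 [ 9.940000e-01  2.500000e-02  1.100000e-01 -6.120710e+02]
 [-1.100000e-01 -6.000000e-03  9.940000e-01 -1.016575e+03]
 [ 0.000000e+00  0.000000e+00  0.000000e+00  1.000000e+00]]
side [[409.96335662   0.         279.33304658]
 [  0.         409.96335662 210.44764384]
 [  0.           0.           1.        ]] -0.1009942553264348 [[ 1.000000e+00 -1.000000e-02 -8.000000e-03 -6.020350e+02]
 [ 1.300000e-02  7.060000e-01  7.080000e-01 -3.918500e+01]
 [-1.000000e-03 -7.080000e-01  7.060000e-01 -1.005324e+03]
 [ 0.000000e+00  0.000000e+00  0.000000e+00  1.000000e+00]]
{'time_s': 0.1, 'joint_positions': array([ 1.16280296,  0.33382774,  0.03986996,  1.46616667, -0.01340328,
        1.34326276, -0.05847874]), 'qd': array([-8.27762787e-05, -2.81396830e-03,  5.55295829e-04, -2.66530016e-03,
       -1.33796109e-03, -9.85952974e-04, -2.52261875e-03]), 'effort': array([ 5.35116327e-03, -6.57806325e+01,  1.34147052e+00, -4.04710400e+01,
       -5.93498466e-02,  4.08213842e-02,  4.59153398e-05]), 'ee_pos': array([ 197.4020509 , -618.88771049,  229.76413061]), 'tcp_rot': array([-3.10287051e+00, -4.82929508e-01,  4.75034255e-04]), 'contact_force': array([ 0.07334188, -0.58231122,  0.08320264]), 'torque': array([ 0.03314818, -0.0267382 , -0.00631096]), 'gripper_force': 0.0, 'finger_gap': 87.00936418461221}
```

View pics/top0.png

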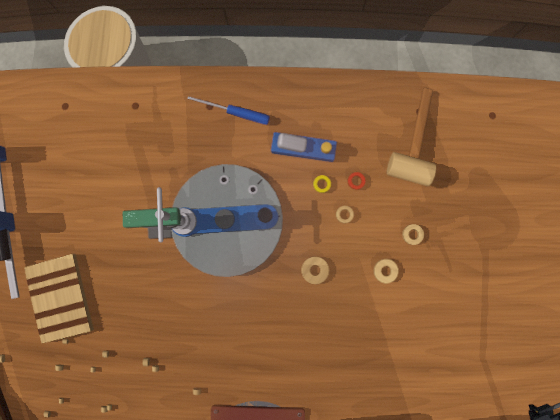

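View pics/side0.png

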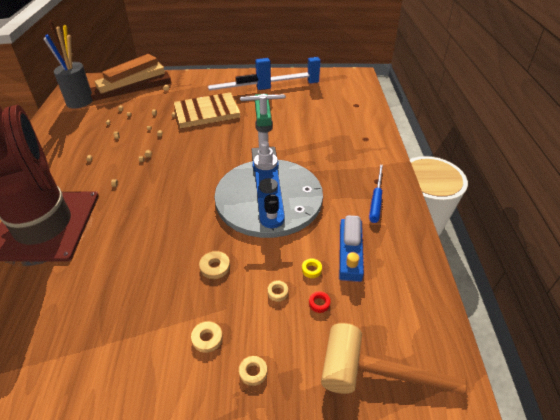

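The top view shows the fixture plate centred at about (226,220), with the press on the left (world +y). The post and weight are near (183,221) and the knob is at (265,215). There are four plain wooden rings at (315,270), (386,271), (413,234) and (345,214). The yellow (322,184) and red (357,181) rings are decoys. The mallet is at (411,169) and the plane at (304,147). Next I measure the rings and the fixture.

```bash
cat > m.py <<'E'
from h import *
def ringpos(f,u,v,z=15,r=22,verbose=True):
    """ring top-face centre & outside diameter from the height map"""
    return None
def blob(f,u,v,zlo,zhi,win=32):
    """points of the depth map around a pixel in a height band -> world points"""
    P=[]
    for j in range(int(v-win),int(v+win)):
        for i in range(int(u-win),int(u+win)):
            if 0<=j<420 and 0<=i<560 and f['depth'][j,i]>0:
                p=pt(f,i,j)
                if zlo<p[2]<zhi: P.append(p)
    return np.array(P)
def circ(P):
    (x,y),r=cv2.minEnclosingCircle(P[:,:2].astype(np.float32));return x,y,2*r
E
python3 - <<'E'
from m import *
for n,L in (("top",[(315,270),(386,271),(413,234),(345,214)]),("side",[(214,265),(206,337),(253,371),(278,291)])):
    f=grab_frame(n)
    for u,v in L:
        P=blob(f,u,v,9,25,22); print(n,u,v,len(P),np.round(circ(P),1),np.round(np.median(P[:,2]),1))
    # refined: colour edge (wood ring lighter)
    hsv=cv2.cvtColor(f['image'],cv2.COLOR_RGB2HSV)
    print([hsv[v,u+dx].tolist() for u,v in L[:1] for dx in range(-16,17,2)])
f=grab_frame("top")
c=proj(f,[0,0,0]);print(c)
P=blob(f,226,220,15,24,64);print('plate',circ(P),np.median(P[:,2]))
P=blob(f,265,215,80,100,16);print('knob',len(P),circ(P),np.median(P[:,2]),P[:,:2].mean(0))
P=blob(f,183,221,60,85,24);print('weight',len(P),circ(P),np.median(P[:,2]))
P=blob(f,150,218,170,300,45);print('press',len(P),P.min(0),P.max(0))
f=grab_frame("side")
P=blob(f,271,203,80,100,16);print('knob',len(P),circ(P),np.median(P[:,2]),P[:,:2].mean(0))
P=blob(f,264,155,66,85,24);print('weight',len(P),circ(P),np.median(P[:,2]))
P=blob(f,268,195,15,24,64);print('plate',circ(P),np.median(P[:,2]))
E
```

```text
top 315 270 498 [ 457.3 -131.8   67.9] 15.1
top 386 271 372 [ 458.7 -307.8   59.1] 15.2
top 413 234 273 [ 550.2 -375.9   53.2] 15.3
top 345 214 159 [ 615.8 -183.    96.8] 15.1
[[13, 146, 136], [15, 124, 168], [17, 115, 178], [17, 116, 171], [17, 120, 168], [16, 123, 156], [13, 153, 115], [12, 148, 114], [14, 154, 114], [13, 151, 130], [14, 159, 138], [17, 117, 186], [18, 117, 183], [18, 119, 180], [17, 125, 176], [15, 143, 132], [15, 158, 116]]
side 214 265 569 [ 457.2 -132.2   70.3] 15.5
side 206 337 607 [ 458.6 -307.1   61.5] 15.8
side 253 371 500 [ 549.8 -376.4   53.1] 15.5
side 278 291 232 [ 595.8 -203.8   45.1] 14.9
[[13, 178, 191], [18, 135, 235], [19, 127, 242], [20, 125, 245], [20, 125, 245], [17, 134, 232], [13, 166, 121], [11, 169, 92], [12, 179, 94], [12, 181, 100], [14, 160, 148], [23, 113, 252], [24, 105, 253], [23, 111, 252], [22, 116, 250], [17, 142, 214], [11, 176, 138]]
(np.float64(256.4168893344699), np.float64(451.9503990701934))
plate (573.1588134765625, 101.39701843261719, 302.6750183105469) 20.004139660684586
knob 169 (584.6339111328125, -10.162620544433594, 33.7148551940918) 89.93697710340666 [584.2460767  -10.15946969]
weight 112 (566.5316162109375, 188.78329467773438, 38.75798416137695) 74.90481236375962
press 1206 [511.13329677 162.47549455 170.28906466] [620.20358459 283.45574852 244.58497009]
knob 156 (584.2532348632812, -9.022558212280273, 36.45830535888672) 90.3919076895267 [584.36497305 -12.52478992]
weight 173 (558.4677734375, 216.579345703125, 94.79279327392578) 76.36358121097885
plate (512.6146240234375, 84.80772399902344, 436.55291748046875) 21.038277916986658
```

Run:
```python
from m import *
from scipy.optimize import least_squares
f=grab_frame("top")
P=blob(f,226,220,17,23,66)
# boundary: convex hull, points robustly fitted with a circle of r=140
H=cv2.convexHull(P[:,:2].astype(np.float32))[:,0]
H=H[np.hypot(*(H-[575,90]).T)<160]
s=least_squares(lambda q:np.hypot(H[:,0]-q[0],H[:,1]-q[1])-q[2],[575,90,140],loss='soft_l1',f_scale=1.5);print(len(H),s.x)
for g in (f,grab_frame("side")):
    hsv=cv2.cvtColor(g['image'],cv2.COLOR_RGB2HSV)
P=blob(f,265,215,84,100,16)
print('knob',P[:,:2].mean(0),circ(P))
# press bracket/ column green and bar
P=blob(f,160,218,225,300,40);print('bar',len(P),P.min(0),P.max(0))
P=blob(f,150,218,165,225,40);print('bracket',len(P),P.min(0),P.max(0))
im=f['image'][150:300,210:440];cv2.imwrite('pics/crop1.png',cv2.cvtColor(cv2.resize(im,None,fx=3.4,fy=3.4,interpolation=cv2.INTER_CUBIC),cv2.COLOR_RGB2BGR))
for n,(u,v) in dict(h1=(224,180),h2=(253,188)).items(): print(n,onz(f,u,v,20))
```

```text
39 [575.29381347  90.84283295 139.90749905]
knob [584.46221304 -10.12364906] (584.9273071289062, -10.34924030303955, 33.09230422973633)
bar 321 [511.13685427 180.72162726 225.04786858] [620.20292285 199.76293235 244.98854499]
bracket 903 [540.50193403 163.10613096 166.23965697] [587.50091472 283.851011   224.668341  ]
h1 [673.34021387  98.37436875  20.        ]
h2 [654.91366653  25.21856278  20.        ]
```

View pics/crop1.png

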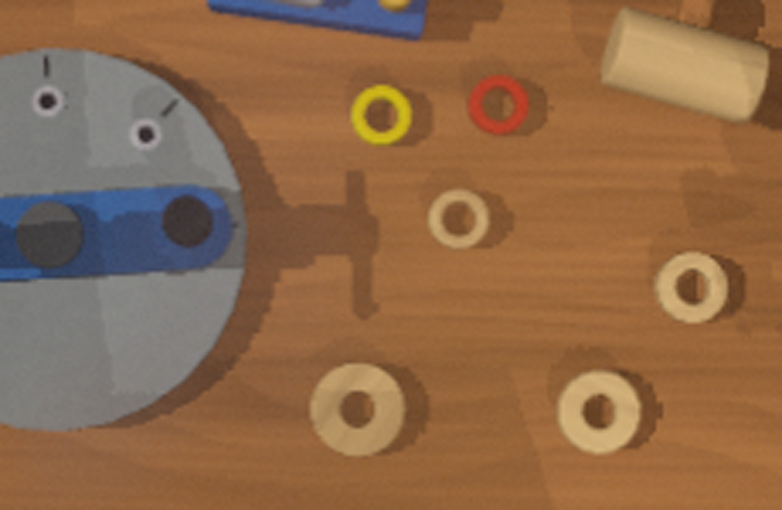

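The crop confirms it. The four plain wooden rings are ring68 (358,409), ring60 (599,411), ring52 (692,287) and ring44 (458,218). The yellow ring (382,114) and the red one (498,104) are look-alikes and I leave them alone. Next I move above the knob.

Request:
{"fn": "send_rows", "kwargs": {
  "deltas": [0.4, 0.63, 0, -0.02, 60, 0.4, 0.63, 0, -0.02, 60, 0.4, 0.63, 0, -0.02, 60, 0.4, 0.63, 0, -0.02, 60, 0.4, 0.63, 0, -0.02, 60, 0.4, 0.63, 0, -0.02, 60, 0.4, 0.63, 0, -0.02, 60, 0.4, 0.63, 0, 0, 60, 0.4, 0.63, 0, 0, 60, 0.4, 0.63, 0, 0, 60, 0.4, 0.63, 0, 0, 60, 0.4, 0.63, 0, 0, 60]
}}

```text
time_s: 1.4
ee_pos: [390.1, -315.5, 230.8]
tcp_rot: [3.138, 0.139, 0.001]
contact_force: [1.0, -0.5, 0.8]
finger_gap: 60.2
gripper_force: 0.0
```

Request:
{"fn": "send_rows", "kwargs": {
  "deltas": [0.4, 0.63, 0, 0, 60, 0.4, 0.63, 0, 0, 60, 0.4, 0.63, 0, 0, 60, 0.4, 0.63, 0, 0, 60, 0.4, 0.63, 0, 0, 60, 0.4, 0.63, 0, 0, 60, 0.4, 0.63, 0, 0, 60, 0.4, 0.63, 0, 0, 60, 0.4, 0.63, 0, 0, 60, 0.4, 0.63, 0, 0, 60, 0.4, 0.63, 0, 0, 60, 0.4, 0.63, 0, 0, 60]
}}

```text
time_s: 2.4
ee_pos: [582.2, -13.2, 230.7]
tcp_rot: [3.138, 0.139, 0.001]
contact_force: [0.5, 0.2, -0.7]
finger_gap: 60.2
gripper_force: 0.0
```

Request:
{"fn": "send_rows", "kwargs": {
  "deltas": [0, 0, -0.5, 0, 60, 0, 0, -0.5, 0, 60, 0, 0, -0.5, 0, 60, 0, 0, -0.5, 0, 60, 0, 0, 0, 0, 60, 0, 0, 0, 0, 60]
}}

```text
time_s: 2.9
ee_pos: [580.9, -14.5, 150.1]
tcp_rot: [-3.138, -0.139, 0.003]
contact_force: [-0.1, 0.9, 0.3]
finger_gap: 60.0
gripper_force: 0.0
```

Request:
{"fn": "send_rows", "kwargs": {
  "deltas": [0.09, 0.11, -0.35, 0, 60, 0, 0, -0.35, 0, 60, 0, 0, -0.35, 0, 60, 0, 0, -0.35, 0, 60, 0, 0, -0.35, 0, 60, 0, 0, -0.35, 0, 60, 0, 0, 0, 0, 20, 0, 0, 0, 0, 20, 0, 0, 0, 0, 20, 0, 0, 0, 0, 20, 0, 0, 0, 0, 20, 0, 0, 0, 0, 20]
}}

```text
time_s: 3.9
ee_pos: [585.9, -8.3, 67.8]
tcp_rot: [-3.137, -0.141, -0.003]
contact_force: [-1.3, 5.6, 3.6]
finger_gap: 33.3
gripper_force: 30.0
```

Request:
{"fn": "send_rows", "kwargs": {
  "deltas": [0, 0.04, 0.1, 0, 20, 0, 0, 0.1, 0, 20, 0, 0, 0.1, 0, 20, 0, 0, 0.1, 0, 20, 0, 0, 0, 0, 20, 0, 0, 0, 0, 20]
}}

```text
time_s: 4.4
ee_pos: [585.1, -8.3, 82.6]
tcp_rot: [-3.138, -0.139, -0.0]
contact_force: [2.8, 2.9, -7.9]
finger_gap: 33.2
gripper_force: 30.0
```

Request:
{"fn": "send_rows", "kwargs": {
  "deltas": [0.243, 0.034, 0, 0.0625, 20, 0.238, 0.058, 0, 0.0625, 20, 0.232, 0.081, 0, 0.0625, 20, 0.223, 0.103, 0, 0.0625, 20, 0.211, 0.124, 0, 0.0625, 20, 0.198, 0.145, 0, 0.0625, 20, 0.183, 0.163, 0, 0.0625, 20, 0.166, 0.18, 0, 0.0625, 20]
}}

```text
time_s: 5.07
ee_pos: [651.7, 28.2, 81.4]
tcp_rot: [-2.841, -1.336, 0.004]
contact_force: [-2.3, 5.7, -8.0]
finger_gap: 33.0
gripper_force: 30.0
```

Request:
{"fn": "send_rows", "kwargs": {
  "deltas": [0.148, 0.196, 0, 0.0625, 20, 0.128, 0.209, 0, 0.0625, 20, 0.107, 0.221, 0, 0.0625, 20, 0.085, 0.23, 0, 0.0625, 20, 0.062, 0.237, 0, 0.0625, 20, 0.038, 0.242, 0, 0.0625, 20, 0.014, 0.245, 0, 0.0625, 20, -0.01, 0.245, 0, 0.0625, 20, 0, 0, 0, 0, 20, 0, 0, 0, 0, 20]
}}

```text
time_s: 5.9
ee_pos: [673.5, 101.0, 80.9]
tcp_rot: [-2.116, -2.318, 0.005]
contact_force: [-6.0, 3.6, -8.4]
finger_gap: 33.7
gripper_force: 30.0
```

Request:
{"fn": "send_rows", "kwargs": {
  "deltas": [0, 0, -0.1, 0, 20, 0, 0, -0.1, 0, 20, 0, 0, -0.1, 0, 20, 0, 0, -0.05, 0, 20, 0, 0, 0, 0, 20, 0, 0, 0, 0, 20]
}}

```text
time_s: 6.4
ee_pos: [673.5, 101.1, 68.0]
tcp_rot: [-2.117, -2.316, 0.004]
contact_force: [-7.4, 5.4, -1.3]
finger_gap: 33.0
gripper_force: 30.0
```

Request:
{"fn": "send_rows", "kwargs": {
  "deltas": [0, 0, 0, 0, 60, 0, 0, 0, 0, 60, 0, 0, 0, 0, 60, 0, 0, 0.5, 0, 60, 0, 0, 0.5, 0, 60, 0, 0, 0.5, 0, 60, 0, 0, 0.5, 0, 60, 0, 0, 0.5, 0, 60, 0, 0, 0.5, 0, 60, 0, 0, 0, 0, 60]
}}

```text
time_s: 7.23
ee_pos: [678.0, 100.1, 193.8]
tcp_rot: [2.119, 2.313, 0.008]
contact_force: [0.1, 0.7, 0.1]
finger_gap: 60.0
gripper_force: 0.0
```

Run:
```python
from m import *
f=grab_frame("top");save('top1',f);g=grab_frame("side");save('side1',g)
for n,h in(("top",f),("side",g)):
    u,v=proj(h,[475,81,70]);P=blob(h,u,v,70,82,22);print(n,u,v,len(P),circ(P),P[:,:2].mean(0),np.median(P[:,2]))
    P=blob(h,u,v,43,52,30);print(n,len(P),circ(P))
u,v=proj(f,[475,81,104]);P=blob(f,u,v,96,108,14);print('post',len(P),circ(P),P[:,:2].mean(0))
u,v=proj(g,[475,81,104]);P=blob(g,u,v,96,108,14);print('post',len(P),circ(P),P[:,:2].mean(0))
```

```text
Traceback (most recent call last):
  File "m.py", line 15, in circ
    (x,y),r=cv2.minEnclosingCircle(P[:,:2].astype(np.float32));return x,y,2*r
                                   ~^^^^^^
IndexError: too many indices for array: array is 1-dimensional, but 2 were indexed
```

View pics/top1.png

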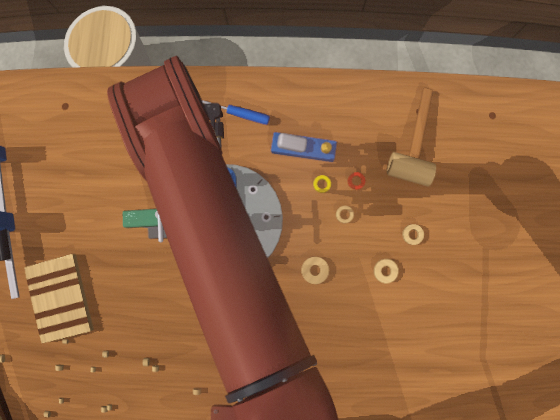

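Request:
{"fn": "send_rows", "kwargs": {
  "deltas": [-0.5, -0.05, 0.02, 0, 80, -0.5, -0.05, 0.02, 0, 80, -0.5, -0.05, 0.02, 0, 80, -0.5, -0.05, 0.02, 0, 80, -0.5, -0.05, 0.02, 0, 80, -0.5, -0.05, 0.02, 0, 80, -0.5, -0.05, 0.02, 0, 80, -0.5, -0.05, 0.02, 0, 80, -0.5, -0.05, 0, 0, 80, -0.5, -0.05, 0, 0, 80, 0, 0, 0, 0, 80, 0, 0, 0, 0, 80]
}}

```text
time_s: 8.33
ee_pos: [475.3, 79.1, 194.6]
tcp_rot: [2.121, 2.316, -0.002]
contact_force: [-0.4, 0.5, 0.2]
finger_gap: 80.0
gripper_force: 0.0
```

Run:
```python
from m import *
f=grab_frame("wrist");save('w1',f)
E=np.array(f['extrinsics']);print(-E[:3,:3].T@E[:3,3],np.round(E,3),sense()['ee_pos'],sense()['tcp_rot'])
u,v=proj(f,[475,80,76]);print(u,v)
P=blob(f,u,v,98,108,110)
if len(P): print('post',len(P),circ(P),P.mean(0))
P=blob(f,u,v,68,82,110)
if len(P): print('neck',len(P),circ(P),P.mean(0))
```

```text
[469.23218463 147.28105827 349.78496702] [[ 9.96000e-01  8.70000e-02  1.00000e-03 -4.80683e+02]
 [-8.40000e-02  9.63000e-01 -2.58000e-01 -1.20690e+01]
 [-2.40000e-02  2.57000e-01  9.66000e-01 -3.64717e+02]
 [ 0.00000e+00  0.00000e+00  0.00000e+00  1.00000e+00]] [475.94141573  79.32299708 194.75108085] [ 2.12117426e+00  2.31614197e+00 -8.27107749e-04]
277.20108422712497 200.1471056585403
post 616 (474.2689514160156, 82.2027587890625, 22.146942138671875) [474.15184043  83.32170933 104.30650654]
neck 872 (473.5228271484375, 83.83244323730469, 39.813899993896484) [472.57177491  89.436831    76.40215023]
```

View pics/w1.png

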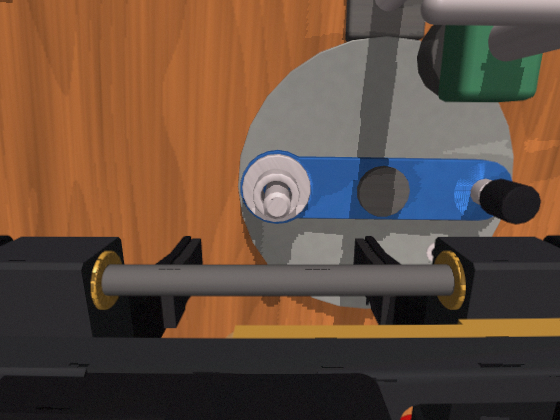

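The wrist view shows the head locked at the loading station: weight and post at (277,200), knob at (510,200). Next I grasp the weight's neck.

Request:
{"fn": "send_rows", "kwargs": {
  "deltas": [-0.03, 0.05, -0.5, 0, 66, 0, 0, -0.5, 0, 66, 0, 0, -0.5, 0, 66, 0, 0, -0.5, 0, 66, 0, 0, -0.5, 0, 66, 0, 0, -0.5, 0, 66, 0, 0, -0.2, 0, 66, 0, 0, -0.16, 0, 66, 0, 0, 0, 0, 66]
}}

```text
time_s: 9.13
ee_pos: [474.4, 82.3, 59.6]
tcp_rot: [-2.119, -2.317, 0.001]
contact_force: [0.1, 0.4, -0.4]
finger_gap: 65.9
gripper_force: 0.0
```

Request:
{"fn": "send_rows", "kwargs": {
  "deltas": [0, 0, 0, 0, 25, 0, 0, 0, 0, 25, 0, 0, 0, 0, 25, 0, 0, 0, 0, 25, 0, 0, 0, 0, 25, 0, 0, 0, 0, 25, 0, 0, 0, 0, 25]
}}

```text
time_s: 9.72
ee_pos: [474.6, 81.9, 61.0]
tcp_rot: [2.121, 2.317, -0.0]
contact_force: [-1.6, -1.0, 5.5]
finger_gap: 39.0
gripper_force: 30.0
```

Request:
{"fn": "send_rows", "kwargs": {
  "deltas": [0, 0, 0.2, 0, 25, 0, 0, 0.4, 0, 25, 0, 0, 0.5, 0, 25, 0, 0, 0.5, 0, 25, 0, 0, 0.4, 0, 25, 0, 0, 0.1, 0, 25, 0, 0, 0, 0, 25]
}}

```text
time_s: 10.3
ee_pos: [475.1, 82.1, 145.5]
tcp_rot: [2.12, 2.316, 0.002]
contact_force: [-0.6, 0.6, -5.1]
finger_gap: 38.6
gripper_force: 30.0
```

Request:
{"fn": "send_rows", "kwargs": {
  "deltas": [-0.04, -0.17, 0, 0, 25, -0.1, -0.4, 0, 0, 25, -0.1, -0.4, 0, 0, 25, -0.1, -0.4, 0, 0, 25, -0.1, -0.4, 0, 0, 25, -0.1, -0.4, 0, 0, 25, -0.1, -0.4, 0, 0, 25, -0.06, -0.4, 0, 0, 25, -0.04, -0.2, 0, 0, 25, 0, 0, 0, 0, 25, 0, 0, 0, 0, 25]
}}

```text
time_s: 11.22
ee_pos: [444.5, -44.5, 143.9]
tcp_rot: [-2.121, -2.316, 0.0]
contact_force: [0.2, 0.8, -4.0]
finger_gap: 38.9
gripper_force: 30.0
```

Request:
{"fn": "send_rows", "kwargs": {
  "deltas": [0, 0, -0.4, 0, 25, 0, 0, -0.5, 0, 25, 0, 0, -0.5, 0, 25, 0, 0, -0.5, 0, 25, 0, 0, -0.5, 0, 25, 0, 0, -0.3, 0, 25, 0, 0, -0.15, 0, 25, 0, 0, -0.1, 0, 25, 0, 0, 0, 0, 25, 0, 0, 0, 0, 25]
}}

```text
time_s: 12.05
ee_pos: [445.6, -44.5, 27.2]
tcp_rot: [2.12, 2.318, 0.001]
contact_force: [-0.5, -0.1, -3.3]
finger_gap: 38.8
gripper_force: 30.0
```

Request:
{"fn": "send_rows", "kwargs": {
  "deltas": [0, 0, -0.05, 0, 25, 0, 0, -0.03, 0, 25, 0, 0, 0, 0, 25, 0, 0, 0, 0, 60, 0, 0, 0, 0, 60, 0, 0, 0, 0, 60, 0, 0, 0, 0, 60, 0, 0, 0.5, 0, 60, 0, 0, 0.5, 0, 87, 0, 0, 0.6, 0, 87, 0, 0, 0.6, 0, 87]
}}

```text
time_s: 12.97
ee_pos: [444.7, -44.5, 112.2]
tcp_rot: [-2.12, -2.318, -0.0]
contact_force: [0.3, -0.4, -0.3]
finger_gap: 72.5
gripper_force: 0.0
```

Request:
{"fn": "send_rows", "kwargs": {
  "deltas": [0.03, -0.2, 0.3, 0, 87, 0.04, -0.3, 0.5, 0, 87, 0.04, -0.3, 0.5, 0, 87, 0.05, -0.35, 0.5, 0, 87, 0.05, -0.35, 0.4, 0, 87, 0.05, -0.4, 0, 0, 87, 0.05, -0.29, 0, 0, 87, 0, 0, 0, 0, 87, 0, 0, 0, 0, 87]
}}

```text
time_s: 13.72
ee_pos: [456.8, -132.2, 198.2]
tcp_rot: [-2.12, -2.315, 0.0]
contact_force: [0.4, -0.2, -0.4]
finger_gap: 86.9
gripper_force: 0.0
```

```bash
cat >> m.py <<'E'
def see(x,y,z,D,h=0,win=90,cam="wrist"):
    """centre of a ring/weight top face at height z: points within D/2+8 of the expected place, circle fit to convex hull"""
    f=grab_frame(cam);u,v=proj(f,[x,y,z]);P=blob(f,u,v,z-5,z+6,win)
    P=P[np.hypot(P[:,0]-x,P[:,1]-y)<D/2+12]
    m=cv2.convexHull(P[:,:2].astype(np.float32))[:,0]
    from scipy.optimize import least_squares
    s=least_squares(lambda q:np.hypot(m[:,0]-q[0],m[:,1]-q[1])-q[2],[x,y,D/2],loss='soft_l1',f_scale=1.)
    e=sense();print(cam,'px',round(u),round(v),len(P),'fit',np.round(s.x*[1,1,2],1),'z',np.round(np.median(P[:,2]),1),'tcp',np.round(e['ee_pos'],1),'d/40',np.round((s.x[:2]-e['ee_pos'][:2])/40,3))
    return f
E
python3 -c "
from m import *
see(457,-132,15,68);f=see(445,-44.5,40,40);save('w2',f)
see(457,-132,15,68,cam='side')"
```

```text
wrist px 278 187 2783 fit [ 455.8 -133.4   67. ] z 16.2 tcp [ 456.8 -131.5  198.3] d/40 [-0.027 -0.047]
wrist px 273 97 935 fit [445.7 -42.7  39.5] z 40.8 tcp [ 456.9 -131.2  198.4] d/40 [-0.28   2.213]
side px 214 263 558 fit [ 456.3 -132.6   68.2] z 15.5 tcp [ 457.  -131.1  198.6] d/40 [-0.018 -0.037]
```

View pics/w2.png

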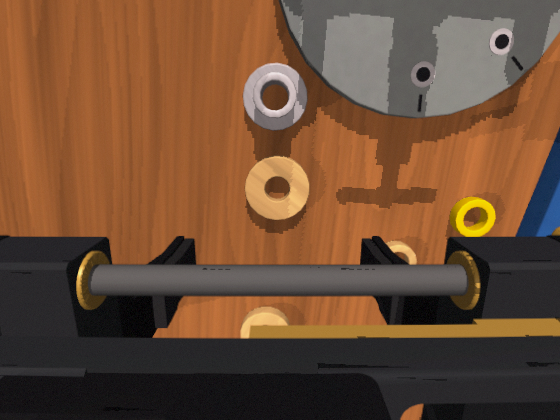

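The wrist view shows the weight standing on the bench at (275,97) and ring68 at (277,187). Next I grasp ring68.

Request:
{"fn": "send_rows", "kwargs": {
  "deltas": [-0.02, -0.03, -0.6, 0, 87, 0, 0, -0.7, 0, 87, 0, 0, -0.7, 0, 87, 0, 0, -0.7, 0, 87, 0, 0, -0.7, 0, 87, 0, 0, -0.6, 0, 87, 0, 0, -0.4, 0, 87, 0, 0, -0.2, 0, 87, 0, 0, -0.07, 0, 87, 0, 0, 0, 0, 87]
}}

```text
time_s: 14.7
ee_pos: [456.5, -132.9, 12.5]
tcp_rot: [-2.119, -2.318, -0.0]
contact_force: [0.2, -0.5, 0.4]
finger_gap: 87.1
gripper_force: 0.0
```

Request:
{"fn": "send_rows", "kwargs": {
  "deltas": [0, 0, 0, 0, 55, 0, 0, 0, 0, 55, 0, 0, 0, 0, 55, 0, 0, 0, 0, 55, 0, 0, 0, 0, 55, 0, 0, 0, 0, 55]
}}

```text
time_s: 15.2
ee_pos: [457.1, -133.8, 13.3]
tcp_rot: [2.12, 2.317, 0.0]
contact_force: [-2.1, -0.3, 6.0]
finger_gap: 67.5
gripper_force: 30.0
```

Request:
{"fn": "send_rows", "kwargs": {
  "deltas": [0, 0, 0.2, 0, 55, 0, 0, 0.5, 0, 55, 0, 0, 0.6, 0, 55, 0.04, 0.2, 0.6, 0, 55, 0.04, 0.4, 0.6, 0, 55, 0.04, 0.6, 0.6, 0, 55, 0.04, 0.6, 0, 0, 55, 0.04, 0.6, 0, 0, 55, 0.04, 0.6, 0, 0, 55, 0.04, 0.6, 0, 0, 55, 0.04, 0.6, 0, 0, 55, 0.04, 0.6, 0, 0, 55]
}}

```text
time_s: 16.2
ee_pos: [470.8, 59.6, 137.1]
tcp_rot: [2.12, 2.317, -0.0]
contact_force: [0.3, -0.1, -0.2]
finger_gap: 67.6
gripper_force: 30.0
```

Request:
{"fn": "send_rows", "kwargs": {
  "deltas": [0.04, 0.4, 0, 0, 55, 0.04, 0.18, 0, 0, 55, 0, 0, 0, 0, 55, 0, 0, 0, 0, 55, 0, 0, 0, 0, 55]
}}

```text
time_s: 16.62
ee_pos: [474.1, 80.3, 136.5]
tcp_rot: [2.122, 2.316, -0.001]
contact_force: [-0.7, -0.3, -0.5]
finger_gap: 67.3
gripper_force: 30.0
```

Run:
```python
from m import *
f=grab_frame("wrist");save('w3',f);e=sense();print(e['ee_pos'])
t=e['ee_pos']
u,v=proj(f,[475,82,104]);P=blob(f,u,v,98,109,60);print(u,v,'post',len(P),circ(P) if len(P) else 0)
see(t[0],t[1],t[2]-13+15,68)
```

```text
[474.15042938  80.23841404 136.48302133]
279.17294363878364 233.52510203136205 post 337 (474.42425537109375, 77.29643249511719, 18.858182907104492)
wrist px 277 260 8811 fit [474.   80.8  67.7] z 139.2 tcp [474.1  80.3 136.5] d/40 [-0.004  0.013]
```

View pics/w3.png

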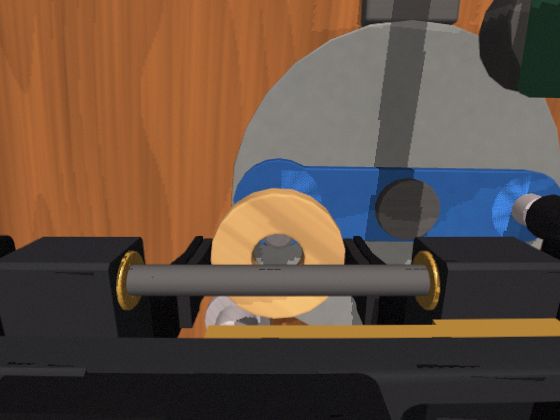

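The ring held at (277,253) sits level, and the post shows through its bore. I lower it gently.

Request:
{"fn": "send_rows", "kwargs": {
  "deltas": [0.015, 0.02, -0.1, 0, 55, 0, 0, -0.1, 0, 55, 0, 0, -0.1, 0, 55, 0, 0, -0.1, 0, 55, 0, 0, -0.1, 0, 55, 0, 0, -0.1, 0, 55, 0, 0, -0.1, 0, 55, 0, 0, 0, 0, 55]
}}

```text
time_s: 17.38
ee_pos: [474.3, 82.4, 107.6]
tcp_rot: [-2.12, -2.317, 0.001]
contact_force: [-0.3, -0.5, -0.6]
finger_gap: 67.7
gripper_force: 30.0
```

Request:
{"fn": "send_rows", "kwargs": {
  "deltas": [0, 0, -0.2, 0, 55, 0, 0, -0.2, 0, 55, 0, 0, -0.2, 0, 55, 0, 0, -0.2, 0, 55, 0, 0, -0.2, 0, 55, 0, 0, -0.2, 0, 55, 0, 0, -0.15, 0, 55, 0, 0, -0.1, 0, 55, 0, 0, 0, 0, 55]
}}

```text
time_s: 18.13
ee_pos: [474.5, 82.6, 49.8]
tcp_rot: [-2.12, -2.317, 0.001]
contact_force: [0.1, -0.6, -0.4]
finger_gap: 67.5
gripper_force: 30.0
```

Request:
{"fn": "send_rows", "kwargs": {
  "deltas": [0, 0, 0, 0, 87, 0, 0, 0, 0, 87, 0, 0, 0, 0, 87, 0, 0, 0, 0, 87, 0, 0, 0.3, 0, 87, 0, 0, 0.6, 0, 87, 0, 0, 0.7, 0, 87, 0, 0, 0.7, 0, 87, 0, -0.2, 0.7, 0, 87, -0.03, -0.5, 0.5, 0, 87, -0.03, -0.7, 0.2, 0, 87, -0.03, -0.7, 0, 0, 87]
}}

```text
time_s: 19.13
ee_pos: [472.4, -1.5, 202.2]
tcp_rot: [2.115, 2.317, 0.004]
contact_force: [1.8, -0.5, -0.4]
finger_gap: 87.3
gripper_force: 0.0
```

Request:
{"fn": "send_rows", "kwargs": {
  "deltas": [-0.03, -0.7, 0, 0, 87, -0.03, -0.7, 0, 0, 87, -0.03, -0.7, 0, 0, 87, -0.03, -0.7, 0, 0, 87, -0.03, -0.7, 0, 0, 87, -0.03, -0.7, 0, 0, 87, -0.03, -0.7, 0, 0, 87, -0.03, -0.7, 0, 0, 87, -0.03, -0.7, 0, 0, 87, -0.03, -0.7, 0, 0, 87, -0.03, -0.65, 0, 0, 87, 0, 0, 0, 0, 87]
}}

```text
time_s: 20.13
ee_pos: [456.3, -313.2, 199.2]
tcp_rot: [2.127, 2.31, -0.001]
contact_force: [-0.8, -0.2, 0.6]
finger_gap: 86.9
gripper_force: 0.0
```

Run:
```python
from m import *
see(458.7,-307.5,15,60);see(458.7,-307.5,15,60,cam='side')
f=see(475,82,51,68,cam='top')
u,v=proj(f,[475,82,51]);print(u,v)
see(475,82,51,68,cam='side')
see(445,-44.5,40,40,cam='top')
see(550,-376,15,52,cam='side',win=30)
see(595.8,-203.8,15,44,cam='side',win=30)
```

```text
wrist px 280 181 2079 fit [ 457.6 -308.8   59.2] z 16.1 tcp [ 457.1 -310.2  199.2] d/40 [0.013 0.037]
side px 206 335 601 fit [ 458.2 -307.9   59.6] z 15.9 tcp [ 457.7 -308.2  199.2] d/40 [0.01  0.007]
top px 226 261 531 fit [475.9  83.5  67.5] z 50.8 tcp [ 458.2 -307.   199.2] d/40 [0.445 9.763]
225.57103859758757 260.519685750284
side px 228 186 336 fit [475.8  82.9  67.1] z 52.1 tcp [ 458.4 -306.5  199.2] d/40 [0.436 9.735]
top px 279 275 127 fit [447.1 -42.8  38.9] z 40.1 tcp [ 458.4 -306.2  199.1] d/40 [-0.283  6.586]
side px 253 369 491 fit [ 549.9 -375.8   51.4] z 15.6 tcp [ 458.4 -306.3  199.1] d/40 [ 2.286 -1.738]
side px 277 289 224 fit [ 596.6 -203.9   43.1] z 15.0 tcp [ 458.4 -306.4  199. ] d/40 [3.457 2.563]
```

Request:
{"fn": "send_rows", "kwargs": {
  "deltas": [-0.01, -0.05, -0.6, 0, 80, 0, 0, -0.7, 0, 80, 0, 0, -0.7, 0, 80, 0, 0, -0.7, 0, 80, 0, 0, -0.7, 0, 80, 0, 0, -0.6, 0, 80, 0, 0, -0.4, 0, 80, 0, 0, -0.2, 0, 80, 0, 0, -0.07, 0, 80, 0, 0, 0, 0, 80]
}}

```text
time_s: 21.32
ee_pos: [457.8, -309.2, 11.9]
tcp_rot: [-2.12, -2.318, -0.0]
contact_force: [1.7, 0.2, -0.2]
finger_gap: 80.2
gripper_force: 0.0
```

Request:
{"fn": "send_rows", "kwargs": {
  "deltas": [0, 0, 0, 0, 48, 0, 0, 0, 0, 48, 0, 0, 0, 0, 48, 0, 0, 0, 0, 48, 0, 0, 0, 0, 48, 0, 0, 0, 0, 48]
}}

```text
time_s: 21.82
ee_pos: [457.9, -309.8, 12.4]
tcp_rot: [2.12, 2.317, -0.0]
contact_force: [-1.3, 0.5, 5.5]
finger_gap: 58.6
gripper_force: 30.0
```

Request:
{"fn": "send_rows", "kwargs": {
  "deltas": [0, 0, 0.2, 0, 48, 0, 0, 0.5, 0, 48, 0, 0, 0.6, 0, 48, 0.03, 0.3, 0.6, 0, 48, 0.03, 0.6, 0.6, 0, 48, 0.03, 0.7, 0.6, 0, 48, 0.03, 0.7, 0, 0, 48, 0.03, 0.7, 0, 0, 48, 0.03, 0.7, 0, 0, 48, 0.03, 0.7, 0, 0, 48, 0.03, 0.7, 0, 0, 48, 0.03, 0.7, 0, 0, 48]
}}

```text
time_s: 22.82
ee_pos: [468.1, -76.1, 136.2]
tcp_rot: [2.12, 2.318, -0.0]
contact_force: [0.9, 0.1, -0.3]
finger_gap: 58.8
gripper_force: 30.0
```

Request:
{"fn": "send_rows", "kwargs": {
  "deltas": [0.03, 0.7, 0, 0, 48, 0.03, 0.7, 0, 0, 48, 0.03, 0.7, 0, 0, 48, 0.03, 0.7, 0, 0, 48, 0.03, 0.7, 0, 0, 48, 0.03, 0.4, 0, 0, 48, 0, 0.08, 0, 0, 48, 0, 0, 0, 0, 48, 0, 0, 0, 0, 48, 0, 0, 0, 0, 48]
}}

```text
time_s: 23.65
ee_pos: [475.5, 80.2, 135.7]
tcp_rot: [2.122, 2.316, -0.001]
contact_force: [0.1, -0.2, 0.6]
finger_gap: 58.4
gripper_force: 30.0
```

Run:
```python
from m import *
t=sense()['ee_pos']
see(t[0],t[1],t[2]+2,60)
```

```text
wrist px 277 260 6464 fit [475.4  81.5  60. ] z 139.3 tcp [475.6  80.2 135.7] d/40 [-0.005  0.032]
```

Request:
{"fn": "send_rows", "kwargs": {
  "deltas": [-0.015, 0.01, -0.1, 0, 48, 0, 0, -0.1, 0, 48, 0, 0, -0.1, 0, 48, 0, 0, -0.1, 0, 48, 0, 0, -0.1, 0, 48, 0, 0, -0.1, 0, 48, 0, 0, -0.1, 0, 48, 0, 0, 0, 0, 48]
}}

```text
time_s: 24.37
ee_pos: [474.5, 82.0, 106.8]
tcp_rot: [-2.12, -2.317, 0.001]
contact_force: [-0.6, -0.1, -0.4]
finger_gap: 58.3
gripper_force: 30.0
```

Request:
{"fn": "send_rows", "kwargs": {
  "deltas": [0, 0, -0.2, 0, 48, 0, 0, -0.2, 0, 48, 0, 0, -0.2, 0, 48, 0, 0, -0.2, 0, 48, 0, 0, -0.15, 0, 48, 0, 0, -0.1, 0, 48, 0, 0, 0, 0, 48, 0, 0, 0, 0, 48]
}}

```text
time_s: 25.03
ee_pos: [474.9, 82.2, 65.6]
tcp_rot: [-2.12, -2.318, 0.0]
contact_force: [-0.6, -0.1, 0.1]
finger_gap: 58.8
gripper_force: 30.0
```

Request:
{"fn": "send_rows", "kwargs": {
  "deltas": [0, 0, 0, 0, 80, 0, 0, 0, 0, 80, 0, 0, 0, 0, 80, 0, 0, 0, 0, 80, 0, 0, 0.3, 0, 80, 0, 0, 0.6, 0, 80, 0, 0, 0.7, 0, 80, 0, 0, 0.7, 0, 80, 0, 0, 0.6, 0, 80, 0, 0, 0.3, 0, 80]
}}

```text
time_s: 25.87
ee_pos: [476.1, 82.8, 197.6]
tcp_rot: [2.118, 2.316, 0.004]
contact_force: [0.1, -0.6, 1.9]
finger_gap: 80.2
gripper_force: 0.0
```

Request:
{"fn": "send_rows", "kwargs": {
  "deltas": [0.05, -0.3, 0, 0, 75, 0.11, -0.67, 0, 0, 75, 0.11, -0.67, 0, 0, 75, 0.11, -0.67, 0, 0, 75, 0.11, -0.67, 0, 0, 75, 0.11, -0.67, 0, 0, 75, 0.11, -0.67, 0, 0, 75, 0.11, -0.67, 0, 0, 75, 0.11, -0.67, 0, 0, 75, 0.11, -0.67, 0, 0, 75, 0.11, -0.67, 0, 0, 75, 0.11, -0.67, 0, 0, 75]
}}

```text
time_s: 26.87
ee_pos: [525.2, -226.0, 193.8]
tcp_rot: [-2.12, -2.318, 0.0]
contact_force: [0.9, -0.8, -0.0]
finger_gap: 74.7
gripper_force: 0.0
```

Request:
{"fn": "send_rows", "kwargs": {
  "deltas": [0.11, -0.67, 0, 0, 75, 0.11, -0.67, 0, 0, 75, 0.11, -0.67, 0, 0, 75, 0.11, -0.67, 0, 0, 75, 0.11, -0.67, 0, 0, 75, 0.06, -0.4, 0, 0, 75, 0, 0, 0, 0, 75, 0, 0, 0, 0, 75, 0, 0, 0, 0, 75]
}}

```text
time_s: 27.62
ee_pos: [549.9, -373.4, 193.7]
tcp_rot: [-2.119, -2.318, -0.001]
contact_force: [0.3, -0.4, 0.1]
finger_gap: 75.2
gripper_force: 0.0
```

Run:
```python
from m import *
see(550,-376,15,52);see(550,-376,15,52,cam='top',win=28);
see(475,82,66,60,cam='top',win=40)
see(445,-43.5,40,40,cam='top',win=30)
see(596,-204,15,44,cam='side',win=30)
```

```text
wrist px 277 190 1474 fit [ 549.5 -377.5   51.2] z 16.1 tcp [ 550.1 -373.1  193.9] d/40 [-0.014 -0.11 ]
top px 413 234 269 fit [ 550.1 -375.8   51.8] z 15.3 tcp [ 550.1 -373.1  194.1] d/40 [ 0.001 -0.065]
top px 225 261 406 fit [476.3  83.9  59. ] z 66.0 tcp [ 550.1 -373.4  194.1] d/40 [-1.844 11.432]
top px 278 275 127 fit [447.2 -42.8  38.8] z 39.9 tcp [ 550.  -373.6  194.1] d/40 [-2.57  8.27]
side px 277 290 12 fit [ 576.6 -199.8   33.5] z 15.1 tcp [ 549.9 -373.8  194.1] d/40 [0.666 4.35 ]
```

Request:
{"fn": "send_rows", "kwargs": {
  "deltas": [-0.01, -0.07, -0.5, 0, 72, 0, 0, -0.7, 0, 72, 0, 0, -0.7, 0, 72, 0, 0, -0.7, 0, 72, 0, 0, -0.7, 0, 72, 0, 0, -0.6, 0, 72, 0, 0, -0.4, 0, 72, 0, 0, -0.2, 0, 72, 0, 0, -0.05, 0, 72, 0, 0, 0, 0, 72]
}}

```text
time_s: 28.7
ee_pos: [549.6, -377.3, 12.0]
tcp_rot: [2.12, 2.318, 0.0]
contact_force: [-0.1, -0.1, -0.2]
finger_gap: 72.1
gripper_force: 0.0
```

Request:
{"fn": "send_rows", "kwargs": {
  "deltas": [0, 0, 0, 0, 40, 0, 0, 0, 0, 40, 0, 0, 0, 0, 40, 0, 0, 0, 0, 40, 0, 0, 0, 0, 40, 0, 0, 0, 0, 40]
}}

```text
time_s: 29.2
ee_pos: [549.7, -377.8, 12.6]
tcp_rot: [2.12, 2.317, -0.0]
contact_force: [-0.8, 0.8, 4.9]
finger_gap: 50.3
gripper_force: 30.0
```

Request:
{"fn": "send_rows", "kwargs": {
  "deltas": [0, 0, 0.2, 0, 40, 0, 0, 0.5, 0, 40, -0.05, 0.4, 0.6, 0, 40, -0.11, 0.67, 0.6, 0, 40, -0.11, 0.67, 0.6, 0, 40, -0.11, 0.67, 0.6, 0, 40, -0.11, 0.67, 0, 0, 40, -0.11, 0.67, 0, 0, 40, -0.11, 0.67, 0, 0, 40, -0.11, 0.67, 0, 0, 40, -0.11, 0.67, 0, 0, 40, -0.11, 0.67, 0, 0, 40]
}}

```text
time_s: 30.2
ee_pos: [507.3, -119.0, 136.2]
tcp_rot: [2.12, 2.318, -0.0]
contact_force: [0.9, -0.2, -0.1]
finger_gap: 50.3
gripper_force: 30.0
```

Request:
{"fn": "send_rows", "kwargs": {
  "deltas": [-0.11, 0.67, 0, 0, 40, -0.11, 0.67, 0, 0, 40, -0.11, 0.67, 0, 0, 40, -0.11, 0.67, 0, 0, 40, -0.11, 0.67, 0, 0, 40, -0.11, 0.67, 0, 0, 40, -0.11, 0.67, 0, 0, 40, -0.06, 0.33, 0, 0, 40, 0, 0, 0, 0, 40, 0, 0, 0, 0, 40, 0, 0, 0, 0, 40]
}}

```text
time_s: 31.12
ee_pos: [474.7, 79.5, 135.9]
tcp_rot: [2.121, 2.317, -0.001]
contact_force: [-0.3, -0.9, -0.6]
finger_gap: 50.9
gripper_force: 30.0
```

Run:
```python
from m import *
t=sense()['ee_pos']
see(t[0],t[1],t[2]+2,52)
see(596,-204,15,44,cam='side',win=30)
```

```text
wrist px 277 260 4366 fit [474.8  80.   52.1] z 139.4 tcp [474.8  79.2 135.8] d/40 [0.002 0.019]
side px 277 290 223 fit [ 596.4 -203.8   43. ] z 15.0 tcp [474.8  79.2 135.7] d/40 [ 3.041 -7.076]
```

Request:
{"fn": "send_rows", "kwargs": {
  "deltas": [0, 0.035, -0.1, 0, 40, 0, 0, -0.1, 0, 40, 0, 0, -0.1, 0, 40, 0, 0, -0.1, 0, 40, 0, 0, -0.1, 0, 40, 0, 0, -0.1, 0, 40, 0, 0, -0.1, 0, 40, 0, 0, 0, 0, 40]
}}

```text
time_s: 31.88
ee_pos: [474.1, 81.8, 106.8]
tcp_rot: [-2.12, -2.317, 0.001]
contact_force: [-0.4, -0.2, -0.5]
finger_gap: 50.3
gripper_force: 30.0
```

Request:
{"fn": "send_rows", "kwargs": {
  "deltas": [0, 0, -0.2, 0, 40, 0, 0, -0.2, 0, 40, 0, 0, -0.15, 0, 40, 0, 0, -0.1, 0, 40, 0, 0, -0.06, 0, 40, 0, 0, 0, 0, 40, 0, 0, 0, 0, 40]
}}

```text
time_s: 32.47
ee_pos: [474.6, 82.0, 79.3]
tcp_rot: [-2.12, -2.318, -0.0]
contact_force: [0.2, 0.1, -0.7]
finger_gap: 50.5
gripper_force: 30.0
```

Request:
{"fn": "send_rows", "kwargs": {
  "deltas": [0, 0, 0, 0, 72, 0, 0, 0, 0, 72, 0, 0, 0, 0, 72, 0, 0, 0, 0, 72, 0, 0, 0.3, 0, 72, 0, 0, 0.6, 0, 72, 0, 0, 0.7, 0, 72, 0, 0, 0.7, 0, 72, 0, 0, 0.5, 0, 72, 0, 0, 0, 0, 72]
}}

```text
time_s: 33.3
ee_pos: [476.8, 82.8, 196.4]
tcp_rot: [2.117, 2.315, 0.007]
contact_force: [0.8, 0.0, 0.9]
finger_gap: 72.2
gripper_force: 0.0
```

Request:
{"fn": "send_rows", "kwargs": {
  "deltas": [0.15, -0.31, 0, 0, 66, 0.24, -0.57, 0, 0, 66, 0.24, -0.57, 0, 0, 66, 0.24, -0.57, 0, 0, 66, 0.24, -0.57, 0, 0, 66, 0.24, -0.57, 0, 0, 66, 0.24, -0.57, 0, 0, 66, 0.24, -0.57, 0, 0, 66, 0.24, -0.57, 0, 0, 66, 0.24, -0.57, 0, 0, 66, 0.24, -0.57, 0, 0, 66, 0.24, -0.57, 0, 0, 66]
}}

```text
time_s: 34.3
ee_pos: [585.8, -183.6, 190.1]
tcp_rot: [-2.12, -2.316, 0.002]
contact_force: [0.5, 0.5, 0.3]
finger_gap: 66.0
gripper_force: 0.0
```

Request:
{"fn": "send_rows", "kwargs": {
  "deltas": [0.24, -0.57, 0, 0, 66, 0, 0, 0, 0, 66, 0, 0, 0, 0, 66, 0, 0, 0, 0, 66]
}}

```text
time_s: 34.63
ee_pos: [595.2, -203.9, 190.4]
tcp_rot: [-2.119, -2.317, 0.0]
contact_force: [0.3, 0.4, -1.0]
finger_gap: 65.7
gripper_force: 0.0
```

Run:
```python
from m import *
see(596,-204,15,44);see(596,-204,15,44,cam='top',win=24)
see(475,82,81,52,cam='top',win=40)
see(445,-43.5,40,40,cam='top',win=30)
```

```text
wrist px 278 188 951 fit [ 595.5 -204.5   43. ] z 16.0 tcp [ 595.4 -203.3  190.8] d/40 [ 0.004 -0.031]
top px 345 214 87 fit [ 597.4 -202.1   42.2] z 14.9 tcp [ 595.5 -203.1  191.1] d/40 [0.048 0.025]
top px 224 261 306 fit [475.6  82.4  50.7] z 80.6 tcp [ 595.6 -203.   191.3] d/40 [-2.999  7.137]
top px 278 275 127 fit [447.3 -42.8  38.7] z 39.5 tcp [ 595.6 -203.2  191.4] d/40 [-3.707  4.01 ]
```

Request:
{"fn": "send_rows", "kwargs": {
  "deltas": [0.01, -0.02, -0.5, 0, 66, 0, 0, -0.7, 0, 66, 0, 0, -0.7, 0, 66, 0, 0, -0.7, 0, 66, 0, 0, -0.7, 0, 66, 0, 0, -0.6, 0, 66, 0, 0, -0.35, 0, 66, 0, 0, -0.17, 0, 66, 0, 0, -0.05, 0, 66, 0, 0, 0, 0, 66]
}}

```text
time_s: 35.67
ee_pos: [596.7, -204.8, 13.3]
tcp_rot: [2.12, 2.318, 0.001]
contact_force: [0.4, 0.5, -0.9]
finger_gap: 66.1
gripper_force: 0.0
```

Request:
{"fn": "send_rows", "kwargs": {
  "deltas": [0, 0, 0, 0, 34, 0, 0, 0, 0, 34, 0, 0, 0, 0, 34, 0, 0, 0, 0, 34, 0, 0, 0, 0, 34, 0, 0, 0, 0, 34]
}}

```text
time_s: 36.17
ee_pos: [596.5, -205.1, 13.1]
tcp_rot: [2.12, 2.317, 0.0]
contact_force: [-1.3, -0.1, 3.8]
finger_gap: 42.4
gripper_force: 30.0
```

Request:
{"fn": "send_rows", "kwargs": {
  "deltas": [0, 0, 0.2, 0, 34, 0, 0, 0.5, 0, 34, 0, 0, 0.6, 0, 34, -0.15, 0.31, 0.6, 0, 34, -0.24, 0.57, 0.6, 0, 34, -0.24, 0.57, 0.6, 0, 34, -0.24, 0.57, 0, 0, 34, -0.24, 0.57, 0, 0, 34, -0.24, 0.57, 0, 0, 34, -0.24, 0.57, 0, 0, 34, -0.24, 0.57, 0, 0, 34, -0.24, 0.57, 0, 0, 34]
}}

```text
time_s: 37.17
ee_pos: [512.7, -9.0, 137.0]
tcp_rot: [2.12, 2.318, -0.0]
contact_force: [-0.3, 1.0, -0.3]
finger_gap: 42.4
gripper_force: 30.0
```

Request:
{"fn": "send_rows", "kwargs": {
  "deltas": [-0.24, 0.57, 0, 0, 34, -0.24, 0.57, 0, 0, 34, -0.24, 0.57, 0, 0, 34, -0.24, 0.57, 0, 0, 34, 0, 0, 0, 0, 34, 0, 0, 0, 0, 34, 0, 0, 0, 0, 34]
}}

```text
time_s: 37.75
ee_pos: [475.2, 80.6, 136.9]
tcp_rot: [2.12, 2.317, -0.0]
contact_force: [-0.3, -0.6, 0.4]
finger_gap: 42.5
gripper_force: 30.0
```

Run:
```python
from m import *
t=sense()['ee_pos']
see(t[0],t[1],t[2]+2,44)
```

```text
wrist px 277 260 2697 fit [474.7  81.5  44.3] z 139.7 tcp [475.3  80.1 136.7] d/40 [-0.014  0.034]
```

Request:
{"fn": "send_rows", "kwargs": {
  "deltas": [0, 0.01, -0.1, 0, 34, 0, 0, -0.1, 0, 34, 0, 0, -0.1, 0, 34, 0, 0, -0.1, 0, 34, 0, 0, -0.1, 0, 34, 0, 0, -0.1, 0, 34, 0, 0, -0.1, 0, 34, 0, 0, 0, 0, 34]
}}

```text
time_s: 38.47
ee_pos: [474.5, 81.4, 107.6]
tcp_rot: [-2.12, -2.317, 0.001]
contact_force: [0.3, -0.6, -0.1]
finger_gap: 41.9
gripper_force: 30.0
```

Request:
{"fn": "send_rows", "kwargs": {
  "deltas": [0, 0, -0.1, 0, 34, 0, 0, -0.1, 0, 34, 0, 0, -0.1, 0, 34, 0, 0, -0.03, 0, 34, 0, 0, 0, 0, 34, 0, 0, 0, 0, 34]
}}

```text
time_s: 38.97
ee_pos: [474.9, 81.6, 95.3]
tcp_rot: [-2.12, -2.318, 0.0]
contact_force: [0.6, 0.2, -0.1]
finger_gap: 42.5
gripper_force: 30.0
```

Request:
{"fn": "send_rows", "kwargs": {
  "deltas": [0, 0, 0, 0, 66, 0, 0, 0, 0, 66, 0, 0, 0, 0, 66, 0, 0, 0, 0, 66, 0, 0, 0.3, 0, 66, 0, 0, 0.6, 0, 66, 0, 0, 0.7, 0, 66, 0, 0, 0.5, 0, 66, -0.02, -0.13, 0.3, 0, 66, -0.1, -0.4, 0, 0, 66, -0.1, -0.4, 0, 0, 66, -0.1, -0.4, 0, 0, 66]
}}

```text
time_s: 39.97
ee_pos: [461.9, 27.4, 191.8]
tcp_rot: [2.12, 2.318, 0.0]
contact_force: [-0.1, -0.1, -0.1]
finger_gap: 65.9
gripper_force: 0.0
```

Request:
{"fn": "send_rows", "kwargs": {
  "deltas": [-0.1, -0.4, 0, 0, 66, -0.1, -0.4, 0, 0, 66, -0.1, -0.4, 0, 0, 66, -0.1, -0.4, 0, 0, 66, 0, -0.2, 0, 0, 66, 0, 0, 0, 0, 66, 0, 0, 0, 0, 66, 0, 0, 0, 0, 66]
}}

```text
time_s: 40.63
ee_pos: [446.4, -42.7, 191.4]
tcp_rot: [-2.119, -2.319, -0.001]
contact_force: [-0.3, 0.2, 0.4]
finger_gap: 66.0
gripper_force: 0.0
```

Run:
```python
from m import *
f=see(446,-43.5,40,40);save('w4',f)
see(475,82,96,44,cam='side',win=30)
```

```text
wrist px 277 194 825 fit [445.7 -42.8  39.4] z 40.9 tcp [446.4 -42.6 191.4] d/40 [-0.016 -0.003]
side px 227 172 99 fit [475.9  82.9  44.1] z 96.6 tcp [446.4 -42.7 191.4] d/40 [0.739 3.139]
```

View pics/w4.png

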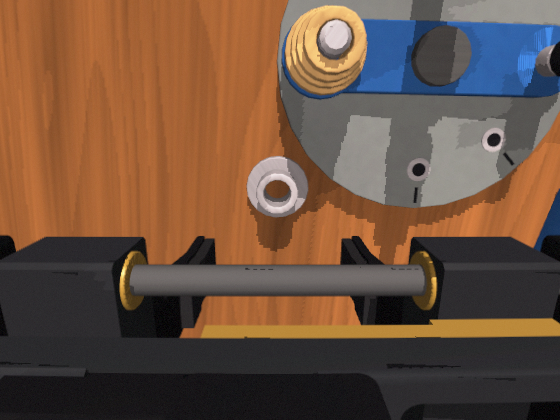

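All four rings are stacked on the post at (330,50), widest at the bottom. The weight is at (277,190), so I fetch it.

Request:
{"fn": "send_rows", "kwargs": {
  "deltas": [-0.01, 0.01, -0.5, 0, 66, 0, 0, -0.7, 0, 66, 0, 0, -0.7, 0, 66, 0, 0, -0.7, 0, 66, 0, 0, -0.6, 0, 66, 0, 0, -0.5, 0, 66, 0, 0, -0.3, 0, 66, 0, 0, -0.12, 0, 66, 0, 0, 0, 0, 66]
}}

```text
time_s: 41.48
ee_pos: [445.4, -42.8, 26.0]
tcp_rot: [-2.119, -2.317, 0.001]
contact_force: [-0.2, -0.6, 1.0]
finger_gap: 66.1
gripper_force: 0.0
```

Request:
{"fn": "send_rows", "kwargs": {
  "deltas": [0, 0, 0, 0, 25, 0, 0, 0, 0, 25, 0, 0, 0, 0, 25, 0, 0, 0, 0, 25, 0, 0, 0, 0, 25, 0, 0, 0, 0, 25, 0, 0, 0, 0, 25]
}}

```text
time_s: 42.07
ee_pos: [446.0, -43.5, 27.0]
tcp_rot: [2.121, 2.317, -0.0]
contact_force: [-1.8, -1.1, 7.3]
finger_gap: 38.5
gripper_force: 30.0
```

Request:
{"fn": "send_rows", "kwargs": {
  "deltas": [0, 0, 0.2, 0, 25, 0, 0, 0.5, 0, 25, 0, 0, 0.6, 0, 25, 0, 0, 0.7, 0, 25, 0, 0, 0.7, 0, 25, 0, 0, 0.4, 0, 25, 0.05, 0.2, 0, 0, 25, 0.1, 0.4, 0, 0, 25, 0.1, 0.4, 0, 0, 25, 0.1, 0.4, 0, 0, 25, 0.1, 0.4, 0, 0, 25, 0.1, 0.4, 0, 0, 25]
}}

```text
time_s: 43.07
ee_pos: [466.9, 46.0, 149.3]
tcp_rot: [-2.119, -2.317, 0.002]
contact_force: [0.5, 0.5, -4.1]
finger_gap: 38.9
gripper_force: 30.0
```

Request:
{"fn": "send_rows", "kwargs": {
  "deltas": [0.1, 0.4, 0, 0, 25, 0.07, 0.3, 0, 0, 25, 0, 0.2, 0, 0, 25, 0, 0.02, 0, 0, 25, 0, 0, 0, 0, 25, 0, 0, 0, 0, 25, 0, 0, 0, 0, 25]
}}

```text
time_s: 43.65
ee_pos: [474.4, 80.5, 150.3]
tcp_rot: [-2.122, -2.317, 0.001]
contact_force: [0.3, -0.0, -3.3]
finger_gap: 38.6
gripper_force: 30.0
```

Run:
```python
from m import *
t=sense()['ee_pos']
see(t[0],t[1],t[2]+13,40,win=60)
see(t[0],t[1],t[2]-15,64,win=60)
```

```text
wrist px 277 269 2469 fit [473.8  81.2  40.5] z 164.1 tcp [474.5  80.5 150.4] d/40 [-0.015  0.017]
wrist px 277 247 3427 fit [473.   91.7  48.8] z 136.4 tcp [474.5  80.7 150.5] d/40 [-0.037  0.276]
```

Request:
{"fn": "send_rows", "kwargs": {
  "deltas": [0.01, 0.02, -0.1, 0, 25, 0, 0, -0.1, 0, 25, 0, 0, -0.1, 0, 25, 0, 0, -0.1, 0, 25, 0, 0, -0.1, 0, 25, 0, 0, -0.1, 0, 25, 0, 0, 0, 0, 25, 0, 0, 0, 0, 25]
}}

```text
time_s: 44.42
ee_pos: [474.8, 82.3, 126.3]
tcp_rot: [-2.12, -2.318, 0.001]
contact_force: [-0.4, 0.4, -4.7]
finger_gap: 38.5
gripper_force: 30.0
```

Request:
{"fn": "send_rows", "kwargs": {
  "deltas": [0, 0, -0.04, 0, 25, 0, 0, -0.03, 0, 25, 0, 0, 0, 0, 25, 0, 0, 0, 0, 25]
}}

```text
time_s: 44.75
ee_pos: [475.0, 82.3, 123.8]
tcp_rot: [-2.121, -2.318, 0.0]
contact_force: [-0.3, -0.5, -3.1]
finger_gap: 38.9
gripper_force: 30.0
```

Request:
{"fn": "send_rows", "kwargs": {
  "deltas": [0, 0, -0.025, 0, 25, 0, 0, 0, 0, 25, 0, 0, 0, 0, 60, 0, 0, 0, 0, 60, 0, 0, 0, 0, 60, 0, 0, 0, 0, 60, 0, 0, 0.3, 0, 60, 0, 0, 0.5, 0, 60, 0, 0, 0.6, 0, 60, 0, 0, 0.6, 0, 60, 0, 0, 0, 0, 60]
}}

```text
time_s: 45.67
ee_pos: [477.2, 83.2, 207.9]
tcp_rot: [2.117, 2.315, 0.007]
contact_force: [0.5, 0.4, 1.2]
finger_gap: 59.7
gripper_force: 0.0
```

Run:
```python
from m import *
t=sense()['ee_pos']
f=see(475,82.8,136,40,win=80);save('w5',f)
```

```text
wrist px 274 217 1442 fit [475.1  83.3  39.2] z 136.9 tcp [476.5  82.8 205.9] d/40 [-0.037  0.014]
```

View pics/w5.png

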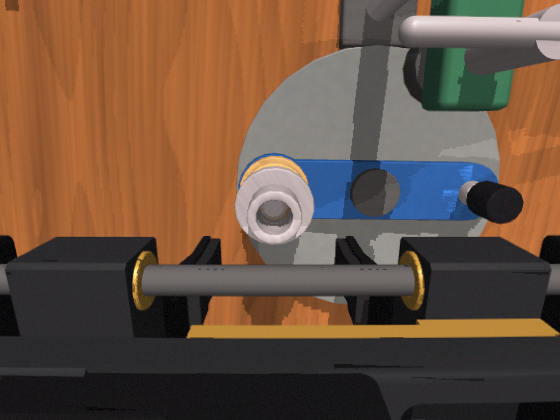

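The weight sits level on the rings, with its top at z = 136 as expected. Next I move to the knob.

Request:
{"fn": "send_rows", "kwargs": {
  "deltas": [0.3, 0.03, 0, 0, 60, 0.5, 0.05, 0, 0, 60, 0.5, 0.05, 0, 0, 60, 0.5, 0.05, 0, 0, 60, 0.5, 0.05, 0, 0, 60, 0.5, 0.05, 0, 0, 60, 0.5, 0.05, 0, 0, 60, 0.5, 0.05, 0, 0, 60, 0.5, 0.05, 0, 0, 60, 0.4, 0.04, 0, 0, 60, 0.2, 0, 0, 0, 60, 0, 0, 0, 0, 60]
}}

```text
time_s: 46.72
ee_pos: [671.6, 101.0, 201.7]
tcp_rot: [-2.12, -2.316, 0.001]
contact_force: [-0.4, 0.7, -0.8]
finger_gap: 60.0
gripper_force: 0.0
```

Request:
{"fn": "send_rows", "kwargs": {
  "deltas": [0, 0, 0, 0, 60, 0, 0, 0, 0, 60, 0, 0, -0.3, 0, 60, 0, 0, -0.5, 0, 60, 0, 0, -0.5, 0, 60, 0, 0, -0.4, 0, 60, 0, 0, 0, 0, 60, 0, 0, 0, 0, 60]
}}

```text
time_s: 47.38
ee_pos: [670.0, 100.7, 134.0]
tcp_rot: [-2.12, -2.317, 0.002]
contact_force: [0.3, -0.4, 1.1]
finger_gap: 59.7
gripper_force: 0.0
```

Request:
{"fn": "send_rows", "kwargs": {
  "deltas": [0.08, 0.01, -0.4, 0, 60, 0, 0, -0.4, 0, 60, 0, 0, -0.4, 0, 60, 0, 0, -0.3, 0, 60, 0, 0, -0.15, 0, 60, 0, 0, 0, 0, 60, 0, 0, 0, 0, 20, 0, 0, 0, 0, 20, 0, 0, 0, 0, 20, 0, 0, 0, 0, 20, 0, 0, 0, 0, 20, 0, 0, 0, 0, 20]
}}

```text
time_s: 48.38
ee_pos: [673.4, 101.5, 69.3]
tcp_rot: [-2.12, -2.318, 0.002]
contact_force: [-5.0, -0.8, 6.9]
finger_gap: 33.4
gripper_force: 30.0
```

Request:
{"fn": "send_rows", "kwargs": {
  "deltas": [0, 0, 0.1, 0, 20, 0, 0, 0.1, 0, 20, 0, 0, 0.1, 0, 20, 0, 0, 0.1, 0, 20, 0, 0, 0, 0, 20, 0, 0, 0, 0, 20]
}}

```text
time_s: 48.88
ee_pos: [673.5, 101.5, 84.4]
tcp_rot: [-2.12, -2.317, 0.002]
contact_force: [-3.7, 0.6, -8.1]
finger_gap: 33.2
gripper_force: 30.0
```

Request:
{"fn": "send_rows", "kwargs": {
  "deltas": [0.005, -0.1225, 0, -0.03125, 20, 0.005, -0.1225, 0, -0.03125, 20, -0.007, -0.1225, 0, -0.03125, 20, -0.007, -0.1225, 0, -0.03125, 20, -0.019, -0.121, 0, -0.03125, 20, -0.019, -0.121, 0, -0.03125, 20, -0.031, -0.1185, 0, -0.03125, 20, -0.031, -0.1185, 0, -0.03125, 20, -0.0425, -0.115, 0, -0.03125, 20, -0.0425, -0.115, 0, -0.03125, 20]
}}

```text
time_s: 49.72
ee_pos: [666.5, 53.5, 84.4]
tcp_rot: [-2.622, -1.73, -0.0]
contact_force: [-2.2, 1.5, -8.3]
finger_gap: 33.7
gripper_force: 30.0
```

Request:
{"fn": "send_rows", "kwargs": {
  "deltas": [-0.0535, -0.1105, 0, -0.03125, 20, -0.0535, -0.1105, 0, -0.03125, 20, -0.064, -0.1045, 0, -0.03125, 20, -0.064, -0.1045, 0, -0.03125, 20, -0.074, -0.098, 0, -0.03125, 20, -0.074, -0.098, 0, -0.03125, 20, -0.083, -0.09, 0, -0.03125, 20, -0.083, -0.09, 0, -0.03125, 20, -0.0915, -0.0815, 0, -0.03125, 20, -0.0915, -0.0815, 0, -0.03125, 20, -0.099, -0.0725, 0, -0.03125, 20, -0.099, -0.0725, 0, -0.03125, 20]
}}

```text
time_s: 50.72
ee_pos: [629.9, 8.4, 84.8]
tcp_rot: [3.011, 0.894, 0.002]
contact_force: [0.4, -0.7, -7.7]
finger_gap: 32.9
gripper_force: 30.0
```

Request:
{"fn": "send_rows", "kwargs": {
  "deltas": [-0.1055, -0.062, 0, -0.03125, 20, -0.1055, -0.062, 0, -0.03125, 20, -0.1115, -0.0515, 0, -0.03125, 20, -0.1115, -0.0515, 0, -0.03125, 20, -0.116, -0.0405, 0, -0.03125, 20, -0.116, -0.0405, 0, -0.03125, 20, -0.119, -0.029, 0, -0.03125, 20, -0.119, -0.029, 0, -0.03125, 20, -0.1215, -0.017, 0, -0.03125, 20, -0.1215, -0.017, 0, -0.03125, 20, 0, 0, 0, 0, 20, 0, 0, 0, 0, 20]
}}

```text
time_s: 51.72
ee_pos: [583.8, -8.2, 84.8]
tcp_rot: [3.137, 0.141, 0.001]
contact_force: [0.1, -4.5, -7.8]
finger_gap: 33.1
gripper_force: 30.0
```

Request:
{"fn": "send_rows", "kwargs": {
  "deltas": [0.02, 0, 0, 0, 20, 0, 0, -0.1, 0, 20, 0, 0, -0.1, 0, 20, 0, 0, -0.1, 0, 20, 0, 0, -0.08, 0, 20, 0, 0, 0, 0, 20, 0, 0, 0, 0, 20]
}}

```text
time_s: 52.3
ee_pos: [584.9, -8.1, 69.7]
tcp_rot: [3.137, 0.141, 0.001]
contact_force: [-1.1, -3.7, -6.1]
finger_gap: 33.3
gripper_force: 30.0
```

Request:
{"fn": "send_rows", "kwargs": {
  "deltas": [0, 0, -0.02, 0, 20, 0, 0, 0, 0, 20, 0, 0, 0, 0, 60, 0, 0, 0, 0, 60, 0, 0, 0, 0, 60, 0, 0, 0.4, 0, 60, 0, 0, 0.6, 0, 60, 0, 0, 0.6, 0, 60, 0, 0, 0.6, 0, 60, 0, 0, 0.5, 0, 60]
}}

```text
time_s: 53.13
ee_pos: [585.2, -6.1, 179.3]
tcp_rot: [-3.138, -0.142, -0.004]
contact_force: [2.0, -0.6, 1.0]
finger_gap: 59.7
gripper_force: 0.0
```

Request:
{"fn": "send_rows", "kwargs": {
  "deltas": [-0.2, -0.5, 0, 0, 60, -0.2, -0.6, 0, 0, 60, -0.2, -0.6, 0, 0, 60, -0.2, -0.6, 0, 0, 60, -0.2, -0.6, 0, 0, 60, -0.2, -0.6, 0, 0, 60, -0.2, -0.6, 0, 0, 60, -0.2, -0.6, 0, 0, 60, -0.2, -0.6, 0, 0, 60, -0.2, -0.6, 0, 0, 60, 0, 0, 0, 0, 60, 0, 0, 0, 0, 60]
}}

```text
time_s: 54.13
ee_pos: [504.4, -244.2, 177.2]
tcp_rot: [3.138, 0.136, 0.002]
contact_force: [-0.2, 0.4, 0.5]
finger_gap: 59.7
gripper_force: 0.0
```

Run:
```python
from m import *
for c in ('top','side'):
    f=see(584.5,-9,90,34,cam=c,win=24);save('f_'+c,f)
see(566,189,136,40,cam='top',win=30)
see(566,189,136,40,cam='side',win=30)
cv2.imwrite('pics/fc.png',cv2.cvtColor(cv2.resize(f['image'][80:250,190:350],None,fx=3.4,fy=3.4,interpolation=cv2.INTER_CUBIC),cv2.COLOR_RGB2BGR))
```

```text
top px 264 214 163 fit [583.6  -9.9  32.5] z 89.9 tcp [ 505.  -242.7  177.2] d/40 [1.965 5.819]
side px 271 199 133 fit [583.4  -9.5  32.5] z 90.4 tcp [ 505.2 -241.9  177.1] d/40 [1.955 5.811]
top px 174 218 20 fit [567.3 191.1  41.1] z 134.0 tcp [ 505.2 -241.6  177.1] d/40 [ 1.553 10.818]
side px 264 133 77 fit [567.9 188.3  38.9] z 136.1 tcp [ 505.2 -241.6  177. ] d/40 [ 1.569 10.747]
```

View pics/fc.png

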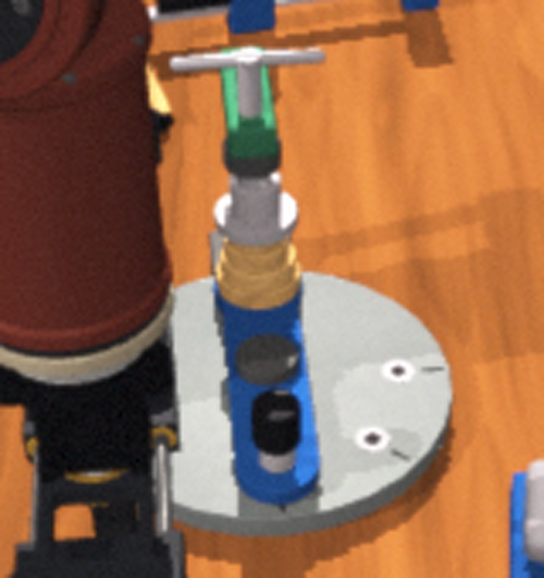

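The loaded head is back under the press. The knob top is at z = 90, the same as at the start, so the plunger is home, and the weight top is at 136. I hand in.

```bash
python3 -c "
from workcell import *
print(sign_off())"
```

```text
the job is handed in; nothing more can be done
None
```

The job is handed in: all four rings are on the post, widest at the bottom, with the weight on top, and the head is locked back under the press; `sign_off()` returned no verdict.

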